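Slide a loaded parts tray onto its stack and lock it

ROBOT

A 7-joint arm with a two-finger parallel gripper is mounted at the origin on the work surface. World frame = base frame: x ahead of the robot, y to its left, z up, the work surface at z = 0. Lengths are in m, angles in rad, forces in N, time in s.
With the tool pointing down it reaches from about 0.4 to 0.875 m from the base axis. Payload 19.3 kg.
Tool frame: the origin (TCP) lies between the finger pads; the fingertips stand 11 mm ahead of it and the grasp point (between the pads) lies 8 mm behind it; z points along the fingers, y is the line along which they close (so a half turn about z gives the same grasp; the last joint's range is limited). The gripper opens to 85 mm and grips with 20 to 120 N. Pads are 22 mm wide; open, the fingers measure 114 mm over their backs; the gripper's body (76 mm by 85 mm) begins 54 mm behind the grasp point. The pads swing forward as they close: fully open they stand 13 mm farther back than shut.
Start: joints at [-1.326, 0.521, -0.036, 1.599, 0.021, 1.021, -0.113], TCP at [0.194, 0.594, 0.242] pointing down, gripper open.
Joint ranges: [-2.91, 2.91], [-0.3, 2.13], [-1.5, 1.42], [0.17, 2.43], [-1.26, 4.41], [0.16, 1.93], [-2.52, 2.52]. Speed limits (rad/s): [1.89, 1.89, 2.39, 2.39, 3.01, 3.01, 3.01].

INTERFACE

Orientations are given as a unit quaternion [w, x, y, z].
In Python, from workcell import robot gives the robot as it stands.
- The arm moves only by the shell command python3 -m handwheel 'ROWS' [FORCE]. ROWS is text: rows parted by semicolons, each of 7 numbers parted by spaces: the shift along the tool's x, y, z in cm, then the turn, a rotation vector about the tool's x, y, z in degrees, then the finger opening in cm, from 0 to 8.54. In form: x y z ax ay az jaw; .... A call has 1 to 8 rows; each row shifts and turns the commanded pose from where the row before left it, along the tool's axes as they then stand; what a row does not reach is not made up. A row lasts 1/10 s, in which the tool goes at most 50 mm and 8.59 degrees, less where a joint would pass 70% of its speed; a pose out of reach is approached as far as the arm can. A call is refused whole if a number of a shift passes 5 or a number of a turn 8.59, either way. A call with a gripper value outside its range is refused whole. The fingers move at their own pace and stop on an object; FORCE is the grip in N (left out, the last holds). Time passes only in rows, so rows that do not move let the fingers close. It gives the time, the measured TCP pose, the force, the opening and the grip force at its end, in the units of the state.
- robot.state(): the state, without advancing time (a new reading comes with each control period).
- robot.capture(name): name is "scene" or "top" or "wrist"; returns (picture, depth): 420x560x3 uint8, red, green, blue; 420x560 float32, m along the optical axis (not along the pixel's ray), 0 where there is no reading.
- robot.camera_model(name): a dict with "vertical_fov" (degrees; the focal length in pixels is half the picture's height over the tangent of half this angle, whatever the lens; pixels are square), "cx", "cy" (the principal point, pixels), "camera_from_world" (4x4, takes a point from world to camera coordinates). Camera axes: x right, y up, looking along -z (the intrinsics and any distortion apply to the point x, -y, -z); pixel columns grow to the right and rows downward; lengths in m; the calibration is good to about 2 mm. A picture is of the moment at which its call begins: read the wrist's pose just before it. camera_model takes no time and is no camera call; for the wrist camera it gives the pose at the moment of the call.
- robot.job_done(): hands the job in; it is judged then, once.
Trained networks look in the newest picture that a camera, given by its name, has taken for a name from the list of things; names that differ only in an ending like _2 or _b are one class to them, and where a whole thing is asked for, a point or a joint stands for the part that bears it (a point fixed in the world has none). Each returns a list of dicts, best first, with "confidence" (0 to 1); they miss things now and then, are a little off and sometimes report something else, mostly with a low value. They report only what shows in the picture. A call takes as long as a camera call. They do not tell look-alikes from the thing itself.
- robot.boxes_of(camera, thing): "box" ([left, top, right, bottom] in pixels, round what is visible of it).
- robot.regions_of(camera, thing): "pixels" (420x560 bool, what is visible of it) and "box" ([left, top, right, bottom] in pixels, round what is visible of it).
- robot.spot_point(camera, thing): "at" ([column, row] in pixels: a listed point, or the origin of a listed thing).
The state is a dict: "t": time; "qpos": joint angles; "dq": joint speeds; "joint_torque": joint torques, N m; "tcp_pos": TCP position; "tool_rot": TCP orientation; "wrist_force": force on the tool from outside, world axes, zero at the start; "wrist_torque": the same for the moment, N m; "width": opening from 0.0 (shut) to 1.0 (fully open); "grasp_force": force on a finger pad.
Only numpy, scipy, OpenCV 4.12 (cv2) and the standard library are available. Lean on these libraries where they do the work, as an engineer would, in place of code of your own. Each camera call takes 0.05 s, during which the arm holds its last target. There are 200 camera calls.

TASK

Slide the loaded parts tray along the ledge, without lifting it, onto the matching tray at the ledge's end, until all four of its pins have dropped into that tray's sockets and it sits flush. Then swing the keeper bar over the stacked tray as far as it goes, and let go. Leave the other things on the bench where they are.

Things in the scene. Friction and masses are not known exactly. Their poses are not given: they have to be found in the camera images.
- station: Fixed steel stacking station. Origin: on the bench, under the lower tray's centre; x points away from the robot to the fence, y along the ledge (to the robot's left, give or take its yaw), z up. Ledge: flat grey plate, x -125 to 90 mm, y 68 to 294 mm, top at z = 46.5 mm.
- lower_top (a point): Centre of the lower tray's top face, at station x = y = 0, z = 45 mm; axes as the station's. This tray is clamped in the station, 150 (x) by 130 mm (y), 1.5 mm lower than the ledge beside it. Round sockets 17 mm wide, 16 mm deep at y = -50, x = +-38 mm and y = 50, x = +-60 mm, so that passing pins do not fall into the wrong ones.
- fence (a point): Middle of the fence, on its face looking to the station's -x, at station x = 75.5 mm, y = 114 mm, z = 60 mm. The fence is an upright 8 mm steel strip along y from -66 to 294 mm, its top at z = 77 mm. A tray flat against it is square and in line with the lower tray (0.5 mm off): it then has only to slide along -y.
- upper_tray: Loaded aluminium tray, loose, 0.5 to 1 kg, 150 (x) by 130 (y) by 40 mm high, flat upright sides, steel blanks inside; slides easily. Origin: centre of its underside; axes as the station's once stacked. Four 11 mm pins with tapered feet reach 12 mm below it, placed as the sockets. Starts standing on the ledge on its pins (origin z 58.5 mm; stacked 45 mm), 2 to 4 cm off the fence, askew up to 0.25 rad.
- keeper (a joint): Angle (rad) of the flat keeper bar about its upright post. 0: points along the station's -x; 1.57, its stop: along +y, over the stacked tray; grows clockwise from above. Starts swung clear at -0.5 to 0.1 and stays where left (under 2 N at the knob). Underside at z = 89 mm: clears a stacked tray (rim at 85 mm), runs against one not down.
- keeper_knob (a point): Grip point of the upright black round knob on the keeper bar's end: 18 mm thick, 75 mm from the pivot; this point is at z = 122 mm, the knob runs from the bar's top at z = 97 mm to z = 139 mm.
- keeper_pivot (a point): On the axis of the keeper bar's post, 92 mm from the lower tray's centre along the station's -y, at z = 89 mm.
- offcut: Rusty angle-iron offcut, 110 mm, lying on the bench before the lower tray; leave alone. Origin: centre of its underside.
- discs: Pile of grinding discs, 115 mm across, 18 mm high, behind the fence; leave alone. Origin: centre of its underside.
- grinder: Angle grinder at the far right; leave alone. Origin: centre of its underside.
- glasses: Safety glasses; leave alone. Origin: centre of its underside.
- hammer: Hammer at the right; leave alone. Origin: centre of its underside.
- block: Dark steel block, 70 x 130 x 35 mm; leave alone. Origin: centre of its underside.
- chalk: Piece of chalk lying on the steel block; leave alone. Origin: centre of its underside.
- bottle: Clear bottle, 66 mm wide, 190 mm high, at the left; leave alone. Origin: centre of its underside.
Not all that is in view belongs to the job. Of the things that look like the upper_tray, the middle-sized one is meant.

How it is judged:
By the outcome, as a careful person would: the job done as asked, in the order asked, and still so for the second after the job is handed in, with the robot touching nothing.
It also fails if it takes over 64 s, if anything falls off the work surface, if the arm or the gripper's body presses on something with over 40 N, if the wrist force passes 120 N, or if a joint passes its speed limit or range.

## Working session

There is one attempt and no reset: what is moved stays moved. The work goes in short steps, Python scripts to look and compute and a shell command to move; the robot and the scene stay as the last step left them, time stands still between calls to the robot, and variables do not carry over. Pictures are saved under pics/ and viewed, at most 10 in all, crops included, and the job is handed in when it is done.

```bash
ls; mkdir -p pics
cat > h.py <<'E'
import numpy as np,cv2
from workcell import robot
def cam(n):
    m=robot.camera_model(n);f=210/np.tan(np.radians(m["vertical_fov"])/2)
    return m,f
def px2w(n,u,v,d,M=None):
    m,f=cam(n);M=M or m
    p=np.array([(u-m["cx"])/f*d,-(v-m["cy"])/f*d,-d,1.])
    return (np.linalg.inv(m["camera_from_world"])@p)[:3]
def px2z(n,u,v,z):
    a=px2w(n,u,v,0.0);b=px2w(n,u,v,1.0)
    return a+(b-a)*(z-a[2])/(b[2]-a[2])
def w2px(n,P):
    m,f=cam(n);p=m["camera_from_world"]@np.r_[P,1]
    return np.array([m["cx"]+f*p[0]/-p[2],m["cy"]-f*p[1]/-p[2]])
def save(n,fn):
    im,d=robot.capture(n);cv2.imwrite("pics/"+fn,im[:,:,::-1]);np.save("d_"+n,d);return im,d
E
python3 - <<'E'
from h import *
for n in("scene","top"):
    im,d=save(n,n+"1.png");m=robot.camera_model(n);print(n,{k:(v if np.isscalar(v) else np.round(v,3).tolist()) for k,v in m.items()})
    for t in("upper_tray","keeper","offcut","station"):
        for r in robot.boxes_of(n,t)[:4]:print(t,np.round(r["box"]),round(r["confidence"],2))
    for t in("upper_tray","lower_top","fence","keeper_knob","keeper_pivot","station"):
        for r in robot.spot_point(n,t)[:4]:print(t,np.round(r["at"],1),round(r["confidence"],2))
print(robot.state())
E
```

```text
pics
scene {'vertical_fov': 51.26168117878214, 'cx': 283.3455432724175, 'cy': 210.87887547072188, 'camera_from_world': [[-0.813, 0.582, -0.014, 0.443], [-0.34, -0.455, 0.823, 0.093], [0.473, 0.674, 0.568, -1.494], [0.0, 0.0, 0.0, 1.0]]}
upper_tray [360. 228. 404. 264.] 0.97
upper_tray [270. 227. 353. 287.] 0.87
upper_tray [256. 144. 332. 191.] 0.75
keeper [241. 175. 269. 203.] 0.82
offcut [282. 213. 306. 233.] 0.65
station [222. 172. 361. 322.] 0.58
upper_tray [292.  172.4] 0.79
upper_tray [378.8 247.5] 0.75
upper_tray [310.3 262.1] 0.57
upper_tray [255.4 254.6] 0.47
lower_top [260.8 230.3] 0.82
fence [252.4 256.7] 0.59
keeper_knob [262.3 180.8] 0.67
keeper_knob [259.6 231.5] 0.28
keeper_pivot [244.5 201.3] 0.89
station [260.3 240. ] 0.65
station [242.8 200.1] 0.44
top {'vertical_fov': 54.54833438418659, 'cx': 282.7004393834243, 'cy': 209.84603495373293, 'camera_from_world': [[-0.01, -1.0, -0.008, -0.007], [0.988, -0.011, 0.153, -0.525], [-0.153, -0.006, 0.988, -1.369], [0.0, 0.0, 0.0, 1.0]]}
upper_tray [323. 235. 403. 314.] 0.69
upper_tray [210. 240. 242. 277.] 0.65
upper_tray [209.
[... 591 characters left out ...]
58,  0.52136612, -0.03627821,  1.59953624,  0.02122577,
        1.02109018, -0.11279963]), 'dq': array([-1.37725220e-03, -1.05809320e-03, -9.69430090e-05,  1.92933983e-04,
       -1.45156091e-04,  2.03417782e-03, -5.51625857e-04]), 'joint_torque': array([ 7.73218617e-04, -9.26862359e+01,  1.97850756e+00, -3.70201600e+01,
        1.80054508e-02,  2.37856431e-03,  5.88328498e-05]), 'tcp_pos': array([0.19355067, 0.59425382, 0.24229916]), 'tool_rot': array([ 1.57713296e-05,  1.56772150e-01,  9.87634797e-01, -8.53982450e-06]), 'wrist_force': array([0.325004  , 0.06295542, 0.26400487]), 'wrist_torque': array([-0.0074153 , -0.04660209,  0.01259656]), 'grasp_force': 0.0, 'width': 0.9967574059565681}
```

View pictures.

View pics/top1.png

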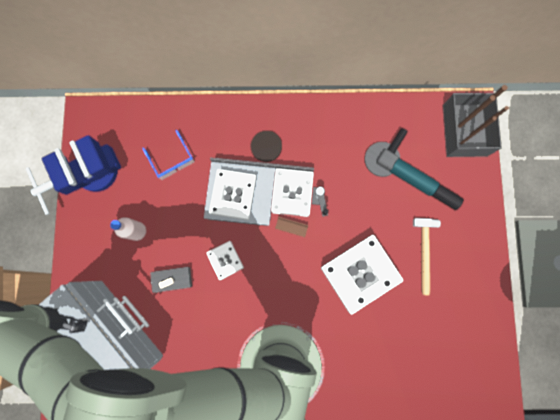

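View pics/scene1.png

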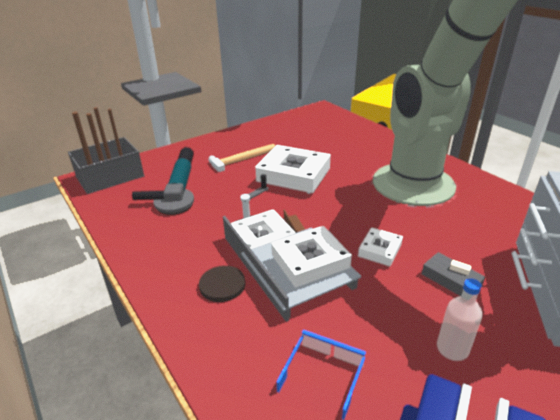

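Candidates for the upper tray in the top image are: big tray (360,272), small tray (225,260), tray on the ledge (233,195), and the clamped lower tray (293,190). The middle-sized loose tray is the one on the ledge at (233,195). I'll measure roughly now, then check up close with the wrist camera.

```bash
cat >> h.py <<'E'
from scipy.spatial.transform import Rotation as R
def cloud(n,d):
    m,f=cam(n);v,u=np.mgrid[:420,:560];P=np.stack([(u-m["cx"])/f*d,-(v-m["cy"])/f*d,-d,np.ones_like(d)],-1)
    W=(P@np.linalg.inv(m["camera_from_world"]).T)[...,:3];W[d==0]=np.nan;return W
def rect(W,zlo,zhi,c,r):
    """min-area rect of points with z in range within r of c (world mm)"""
    k=(W[...,2]>zlo)&(W[...,2]<zhi)&(np.hypot(W[...,0]-c[0],W[...,1]-c[1])<r)
    return cv2.minAreaRect((W[k][:,:2]*1000).astype(np.float32)),np.median(W[k][:,2]),k.sum()
def tool():
    s=robot.state();w,x,y,z=s["tool_rot"];return s["tcp_pos"],R.from_quat([x,y,z,w])
E
python3 - <<'E'
from h import *
d=np.load("d_top.npy");W=cloud("top",d)
u=px2z("top",233.6,194.8,.0985);l=px2z("top",293.2,190.5,.045);p=px2z("top",319.6,189.6,.089)
print(u,l,p,px2z("top",264.6,169.5,.06))
print(W[195,215],W[190,280],W[190,265])
print(rect(W,.09,.108,u,.12));print(rect(W,.036,.054,l,.11))
k=(W[...,2]>.07)&(W[...,2]<.085)&(W[...,0]>l[0]+.05)&(W[...,0]<l[0]+.12)&(abs(W[...,1]-u[1]+.06)<.22);q=W[k]
print(k.sum(),cv2.fitLine((q[:,:2]*1000).astype(np.float32),cv2.DIST_HUBER,0,.01,.01).ravel(),q[:,:2].min(0),q[:,:2].max(0))
t,r=tool();print(t,r.as_matrix().round(3))
C=np.linalg.inv(robot.camera_model("wrist")["camera_from_world"]);print("cam in tool",r.inv().apply(C[:3,3]-t),(r.inv().as_matrix()@C[:3,:3]).round(2),robot.camera_model("wrist")["vertical_fov"])
E
```

```text
[0.56816217 0.15069792 0.0985    ] [ 0.59144764 -0.04951769  0.045     ] [ 0.5845825 -0.1374148  0.089    ] [0.66369716 0.04888483 0.06      ]
[0.56830866 0.21297431 0.0978122 ] [ 0.5925392  -0.00375018  0.05082244] [0.5947655  0.04857468 0.04283034]
(((573.8992919921875, 156.10848999023438), (130.9239959716797, 151.36300659179688), 80.13313293457031), np.float64(0.09867744173185744), np.int64(1569))
(((576.8335571289062, -34.85700225830078), (193.5756378173828, 182.91822814941406), 83.12289428710938), np.float64(0.04573912473615849), np.int64(1589))
282 [1.1428267e-01 9.9344826e-01 6.8132996e+02 5.8574196e+01] [ 0.65905135 -0.11768416] [0.70651667 0.23655097]
[0.19355067 0.59425382 0.24229916] [[-0.951  0.31   0.   ]
 [ 0.31   0.951 -0.   ]
 [-0.    -0.    -1.   ]]
cam in tool [ 0.06658468 -0.00057646 -0.13102433] [[-0.    0.96  0.26]
 [ 1.    0.    0.  ]
 [ 0.    0.26 -0.96]] 67.7235486190896
```

```bash
python3 -m handwheel '0 0 -1.5 0 0 -5.8 8.5;0 0 -1.5 0 0 -5.8 8.5;-3 -3.5 0 0 0 0 8.5;-3 -3.5 0 0 0 0 8.5;-3 -3.5 0 0 0 0 8.5;-3 -3.5 0 0 0 0 8.5;-3 -3.5 0 0 0 0 8.5;-3 -3.5 0 0 0 0 8.5' 20 ; python3 -m handwheel '-3 -3.5 0 0 0 0 8.5;-3 -3.5 0 0 0 0 8.5;-3 -3.5 0 0 0 0 8.5;-3 -3.5 0 0 0 0 8.5;-3 -3.5 0 0 0 0 8.5;-3 -3.5 0 0 0 0 8.5;-3 -3.5 0 0 0 0 8.5;-3 -3.5 0 0 0 0 8.5'
```

```text
t: 1.9
tcp_pos: [0.3496, 0.3637, 0.2725]
tool_rot: [0.0, 0.056, 0.998, 0.0]
wrist_force: [1.7, 0.6, 0.1]
width: 0.995
grasp_force: 0.0
t: 2.7
tcp_pos: [0.5568, 0.0586, 0.2725]
tool_rot: [0.0, 0.056, 0.998, 0.0]
wrist_force: [0.5, 1.2, -0.2]
width: 0.995
grasp_force: 0.0
```

Run:
```python
from h import *
im,d=save("wrist","w1.png");np.save("Ww1",cloud("wrist",d))
for t in("upper_tray","lower_top","fence","keeper_knob","keeper_pivot"):
    for r in robot.spot_point("wrist",t)[:3]:
        z={"upper_tray":.0585,"lower_top":.045,"fence":.06,"keeper_knob":.122,"keeper_pivot":.089}[t]
        print(t,np.round(r["at"],1),round(r["confidence"],2),px2z("wrist",*r["at"],z).round(4))
W=cloud("wrist",d)
u=np.array([.57,.153]);print(rect(W,.09,.105,u,.12))
k=(W[...,2]>.07)&(W[...,2]<.085)&(W[...,0]>.645)&(W[...,0]<.72)&(W[...,1]>-.1)&(W[...,1]<.25)
q=(W[k][:,:2]*1000).astype(np.float32);print(k.sum(),cv2.fitLine(q,cv2.DIST_HUBER,0,.01,.01).ravel(),q.min(0),q.max(0))
```

```text
upper_tray [370.4 188.1] 0.85 [0.5749 0.1477 0.0585]
lower_top [203.  218.5] 0.74 [ 0.5902 -0.0464  0.045 ]
fence [298.  281.4] 0.73 [0.6774 0.0607 0.06  ]
keeper_knob [ 51.3 168.7] 0.77 [ 0.5062 -0.1465  0.122 ]
keeper_pivot [108.4 233.7] 0.93 [ 0.5826 -0.1319  0.089 ]
(((572.5073852539062, 157.02462768554688), (130.77174377441406, 150.50857543945312), 80.42539978027344), np.float64(0.09746346892974661), np.int64(17223))
1705 [1.12728864e-01 9.93625760e-01 6.78689819e+02 5.70506287e+01] [662.9376   -61.876427] [703.92163 239.18204]
```

View pics/w1.png

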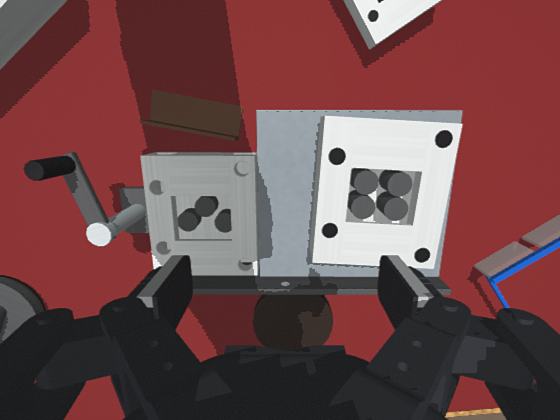

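Wrist view: the ledge tray sits at (375,190), with its narrow pin pair on the lower-tray side, so its orientation is right. The lower tray is at (203,215), the fence along row ~283, the knob at (50,168) and the pivot at (100,233). The depth rectangle of 131×150.5 mm confirms this is the tray I want. It is about 39 mm off the fence and 3° askew relative to it.

I'll push it to the fence with the two open fingers.

```bash
python3 -m handwheel '3.4 3.3 0 0 0 0 8.5;3.4 3.3 0 0 0 0 8.5;3.4 3.3 0 0 0 0 8.5;0 0 5 0 0 0 8.5;0 0 5 0 0 0 8.5;0 0 5 0 0 0 8.5;0 0 5 0 0 0 8.5;0 0 0 0 0 0 8.5'
python3 - <<'E'
from h import *
im,d=save("wrist","w2.png")
W=np.load("Ww1.npy");im1=cv2.imread("pics/w1.png")
ey=np.array([.1127,.9936]);ex=np.array([.9936,-.1127])
S=np.stack([W[...,:2]@ex-.590,W[...,:2]@ey-.023,W[...,2]],-1)*1000
def rng(k): q=S[k];print(k.sum(),np.percentile(q,[1,50,99],axis=0).round(1).tolist())
wh=im1.min(2)>190
rng(wh&(abs(S[...,2]-45)<6)&(abs(S[...,0])<85)&(abs(S[...,1])<80))
gl=(~wh)&(abs(S[...,2]-46)<5)&(abs(S[...,0])<110)&(S[...,1]>62)&(S[...,1]<130);rng(gl)
rng((abs(S[...,2]-77)<6)&(abs(S[...,0]-79)<20)&(S[...,1]>-100)&(S[...,1]<320))
for c in(0,60,110): rng((abs(S[...,2]-77)<4)&(abs(S[...,0]-79)<15)&(abs(S[...,1]-c)<15))
rng((S[...,2]>110)&(S[...,2]<150)&(S[...,1]<-60)&(S[...,0]<-30))
E
```

```text
t: 3.8
tcp_pos: [0.4619, 0.1699, 0.0675]
tool_rot: [-0.004, 0.055, 0.998, -0.002]
wrist_force: [-0.3, 0.7, 1.2]
width: 0.993
grasp_force: 0.0
107 [[53.1, -76.2, 43.1], [65.7, -68.7, 45.4], [79.7, 52.9, 47.2]]
8420 [[-108.6, 62.6, 44.2], [-25.4, 93.1, 46.0], [81.7, 125.7, 48.2]]
1667 [[80.7, -17.2, 71.2], [84.1, 92.6, 76.4], [90.0, 279.6, 78.4]]
204 [[80.5, -14.5, 73.2], [83.7, -0.0, 77.0], [89.1, 14.3, 78.6]]
194 [[80.8, 45.7, 73.2], [84.5, 59.8, 76.6], [89.4, 74.0, 78.9]]
196 [[81.0, 96.1, 73.1], [84.7, 110.1, 76.4], [89.6, 124.1, 78.2]]
793 [[-75.9, -131.8, 110.5], [-68.1, -118.6, 134.5], [-58.8, -114.9, 140.5]]
```

View pics/w2.png

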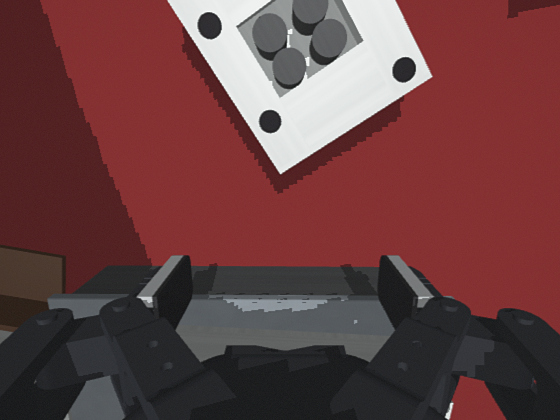

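The two open fingers stand in front of the ledge edge (row ~295) and clear of the small tray. The strip centre puts the station origin at ex≈595, so travel to the fence is about 69 mm.

```bash
python3 -m handwheel '-0.8 0 0 0 0 0 8.5;-0.8 0 0 0 0 0 8.5;-0.8 0 0 0 0 0 8.5;-0.8 0 0 0 0 0 8.5;-0.8 0 0 0 0 0 8.5;-0.8 0 0 0 0 0 8.5;-0.8 0 0 0 0 0 8.5;-0.4 0 0 0 0 0 8.5'; python3 -m handwheel '-0.3 0 0 0 0 0 8.5;-0.2 0 0 0 0 0 8.5'; python3 -m handwheel '-0.2 0 0 0 0 0 8.5;-0.1 0 0 0 0 0 8.5'
```

```text
t: 4.65
tcp_pos: [0.5261, 0.1632, 0.0722]
tool_rot: [0.0, 0.056, 0.998, -0.0]
wrist_force: [-3.1, 0.7, 1.4]
width: 0.994
grasp_force: 1.6
t: 4.85
tcp_pos: [0.5282, 0.1629, 0.0718]
tool_rot: [-0.002, 0.056, 0.998, -0.0]
wrist_force: [-23.3, 3.8, 11.3]
width: 0.993
grasp_force: 11.6
t: 5.05
tcp_pos: [0.5282, 0.1628, 0.0714]
tool_rot: [-0.005, 0.056, 0.998, -0.001]
wrist_force: [-38.5, 4.5, 21.6]
width: 0.996
grasp_force: 19.3
```

Contact with the fence at the expected place (force 38 N). Backing off and looking.

```bash
python3 -m handwheel '1 0 0 0 0 0 8.5;2.5 0 0 0 0 0 8.5;0 0 -5 0 0 0 8.5;0 -2 -5 0 0 0 8.5;-2 -4 -5 0 0 0 8.5;-2 -4 -5 0 0 0 8.5;0 0 0 0 0 0 8.5'
cat >> h.py <<'E'
ey=np.array([.1127,.9936]);ex=np.array([.9936,-.1127])
def st(W): return np.stack([W[...,:2]@ex-.592,W[...,:2]@ey-.023,W[...,2]],-1)*1000
def rng(S,k): q=S[k];print(k.sum(),np.percentile(q,[1,50,99],axis=0).round(1).tolist())
E
python3 - <<'E'
from h import *
im,d=save("wrist","w3.png");W=cloud("wrist",d);S=st(W)
print(rect(W,.09,.105,[.61,.15],.13))
for c in(-30,20,60,110,240): rng(S,(abs(S[...,2]-77)<4)&(abs(S[...,0]-79)<15)&(abs(S[...,1]-c)<15))
for t in("upper_tray","lower_top","keeper_pivot","keeper_knob"):
    z={"upper_tray":.0585,"lower_top":.045,"fence":.06,"keeper_knob":.122,"keeper_pivot":.089}[t]
    for r in robot.spot_point("wrist",t)[:2]: print(t,r["at"],round(r["confidence"],2),st(px2z("wrist",*r["at"],z)).round(1))
for y0 in(-60,-30,0,30): 
    print(y0,[round(float(np.nanmedian(S[...,2][(abs(S[...,1]-y0)<4)&(abs(S[...,0]-x)<4)])),1) for x in range(-90,80,10)])
print(tool()[0])
E
```

```text
t: 5.75
tcp_pos: [0.5225, 0.0813, 0.2481]
tool_rot: [0.004, 0.059, 0.998, 0.0]
wrist_force: [1.6, 0.1, -1.1]
width: 0.994
grasp_force: 0.0
(((611.7326049804688, 154.51968383789062), (130.64157104492188, 151.57162475585938), 83.56884002685547), np.float64(0.09510231004290653), np.int64(13031))Traceback (most recent call last):
  File "<stdin>", line 4, in <module>
  File "h.py", line 30, in rng
    def rng(S,k): q=S[k];print(k.sum(),np.percentile(q,[1,50,99],axis=0).round(1).tolist())
                                       ~~~~~~~~~~~~~^^^^^^^^^^^^^^^^^^^^
    return _quantile_unchecked(
        a, q, axis, out, overwrite_input, method, keepdims, weights)
    return _ureduce(a,
                    func=_quantile_ureduce_func,
    ...<5 lines>...
                    overwrite_input=overwrite_input,
                    method=method)
    r = func(a, **kwargs)
    result = _quantile(arr,
                       quantiles=q,
    ...<2 lines>...
                       out=out,
                       weights=wgt)
    slices_having_nans = np.isnan(arr[-1, ...])
                                  ~~~^^^^^^^^^
IndexError: index -1 is out of bounds for axis 0 with size 0
```

View pics/w3.png

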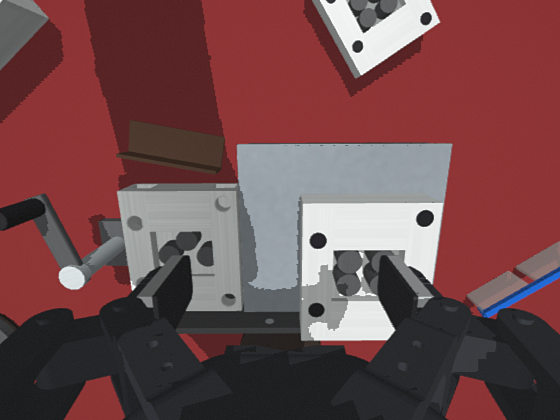

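The tray is now square to the fence (83.57° against 83.5°) and flat against it. Lower tray at (185,250), knob at (22,210). I'll check clearance to the glasses, then turn the tool 90° to push along -y.

Run:
```python
from h import *
print(robot.state()["qpos"].round(2))
S=st(np.load("Ww1.npy"));k=(S[...,2]>12)&(S[...,1]>296)&(S[...,1]<420)&(abs(S[...,0])<130);rng(S,k)
S=st(cloud("top",np.load("d_top.npy")))
for a,b in((296,320),(320,345),(345,400)):
    k=(S[...,2]>8)&(S[...,1]>a)&(S[...,1]<b)&(abs(S[...,0])<130)
    if k.any(): rng(S,k)
t=tool()[0];print(t[:2]@ex*1000-591,t[:2]@ey*1000-23)
```

```text
[-0.35  0.36  0.1   1.86 -0.04  0.92  1.23]
1613 [[39.5, 352.9, 12.5], [67.5, 381.4, 32.9], [125.9, 419.3, 44.6]]
4 [[-73.9, 306.2, 8.3], [41.0, 311.0, 8.8], [74.2, 314.8, 9.4]]
4 [[-113.1, 320.2, 8.1], [-50.3, 327.8, 8.5], [112.6, 333.8, 9.0]]
99 [[-102.3, 350.9, 8.3], [71.7, 381.5, 34.4], [127.2, 398.5, 49.5]]
-82.7646610101749 118.69271057549875
```

```bash
python3 -m handwheel '-1.66 3.32 0 0 0 0 8.5;-1.66 3.32 0 0 0 0 8.5;-1.66 3.32 0 0 0 0 8.5;-1.66 3.32 0 0 0 0 8.5;-1.66 3.32 0 0 0 0 8.5;0 0 0 0 0 8.18 8.5;0 0 0 0 0 8.18 8.5;0 0 0 0 0 8.18 8.5'; python3 -m handwheel '0 0 0 0 0 8.18 8.5;0 0 0 0 0 8.18 8.5;0 0 0 0 0 8.18 8.5;0 0 0 0 0 8.18 8.5;0 0 0 0 0 8.18 8.5;0 0 0 0 0 8.18 8.5;0 0 0 0 0 8.18 8.5;0 0 0 0 0 8.18 8.5'; python3 -m handwheel '0 0 0 0 0 0 8.5;0 0 0 0 0 0 8.5'
cat >> h.py <<'E'
def where():
    t,r=tool();m=r.as_matrix();print("st",[round(v,1) for v in (t[:2]@ex*1000-591,t[:2]@ey*1000-23,t[2]*1000)],"tool y deg from ex",round(float(np.degrees(np.arctan2(m[:2,1]@ey,m[:2,1]@ex))),2),"tilt",m[2].round(3),robot.state()["wrist_force"].round(1),robot.state()["qpos"].round(2))
E
python3 -c "
from h import *
where()"
```

```text
t: 6.6
tcp_pos: [0.6197, 0.242, 0.2415]
tool_rot: [-0.001, 0.269, 0.963, -0.001]
wrist_force: [-0.3, 0.1, 0.7]
width: 0.997
grasp_force: 0.0
t: 7.4
tcp_pos: [0.6197, 0.2419, 0.2418]
tool_rot: [-0.0, 0.747, 0.665, -0.001]
wrist_force: [-0.7, -0.2, -0.3]
width: 0.994
grasp_force: 0.0
t: 7.6
tcp_pos: [0.6199, 0.2416, 0.2423]
tool_rot: [-0.0, 0.744, 0.668, -0.001]
wrist_force: [0.3, 0.4, -0.3]
width: 0.995
grasp_force: 0.0
st [np.float64(-2.3), np.float64(287.0), np.float64(242.3)] tool y deg from ex 0.35 tilt [-0.001 -0.001 -1.   ] [ 0.3  0.4 -0.3] [-0.75  0.64  0.48  1.5  -0.31  1.08 -0.32]
```

```bash
python3 -m handwheel '0 0 4.3 0 0 0 8.5;0 0 4.3 0 0 0 8.5;0 0 4.3 0 0 0 8.5;0 0 4.3 0 0 0 8.5;0 0 0 0 0 0 8.5;-0.8 0 0 0 0 0 8.5;-0.8 0 0 0 0 0 8.5;-0.8 0.05 0 0 0 0 8.5'; python3 -c "
from h import *
where()";python3 -m handwheel '-1.2 0.03 0 0 0 0 8.5;-1.2 0.03 0 0 0 0 8.5;-1.2 0.03 0 0 0 0 8.5;-1.2 0.03 0 0 0 0 8.5;-1.2 0.03 0 0 0 0 8.5;-1.2 0.03 0 0 0 0 8.5;-1.2 0.03 0 0 0 0 8.5;-1.2 0.03 0 0 0 0 8.5';python3 -c "
from h import *
where()"
```

```text
t: 8.4
tcp_pos: [0.6192, 0.2168, 0.0736]
tool_rot: [0.0, 0.745, 0.667, 0.002]
wrist_force: [-0.4, 3.6, 2.0]
width: 0.993
grasp_force: 1.6
st [np.float64(-0.2), np.float64(262.2), np.float64(73.6)] tool y deg from ex 0.08 tilt [ 0.002  0.003 -1.   ] [-0.4  3.6  2. ] [-0.67  0.81  0.38  1.65 -0.4   0.76 -0.21]
t: 9.2
tcp_pos: [0.6096, 0.1204, 0.0711]
tool_rot: [-0.0, 0.746, 0.666, -0.0]
wrist_force: [-1.0, 3.7, 1.3]
width: 0.993
grasp_force: 1.6
st [np.float64(1.1), np.float64(165.3), np.float64(71.1)] tool y deg from ex 0.05 tilt [-0. -0. -1.] [-1.   3.7  1.3] [-0.53  0.77  0.36  1.74 -0.39  0.7  -0.07]
```

```bash
python3 -m handwheel '-1.0 0.02 0 0 0 0 8.5;-1.0 0.02 0 0 0 0 8.5;-1.0 0.02 0 0 0 0 8.5;-1.0 0.02 0 0 0 0 8.5;-1.0 0.02 0 0 0 0 8.5;-1.0 0.02 0 0 0 0 8.5;-1.0 0.02 0 0 0 0 8.5';python3 - <<'E'
from h import *
where()
im,d=save("top","top2.png");W=cloud("top",d);S=st(W)
print(rect(W,.088,.108,[.60,.02],.12))
im,d=save("wrist","w4.png");W=cloud("wrist",d)
print(rect(W,.088,.108,[.60,.02],.12))
E
```

```text
t: 9.9
tcp_pos: [0.6033, 0.0509, 0.0712]
tool_rot: [-0.0, 0.746, 0.666, -0.0]
wrist_force: [-0.7, 4.1, -0.6]
width: 0.999
grasp_force: 1.6
st [np.float64(2.7), np.float64(95.5), np.float64(71.2)] tool y deg from ex 0.05 tilt [-0. -0. -1.] [-0.7  4.1 -0.6] [-0.42  0.75  0.35  1.79 -0.38  0.67  0.04]
(((592.6561889648438, -26.68597412109375), (124.221923828125, 150.78817749023438), 83.25275421142578), np.float64(0.09752988664891049), np.int64(1223))
(((598.816650390625, 27.177886962890625), (68.50503540039062, 151.373779296875), 83.64994812011719), np.float64(0.0975743179863626), np.int64(11208))
```

View pics/w4.png

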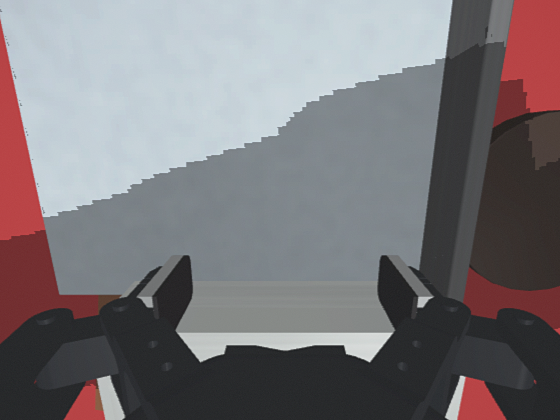

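The camera looks back over the empty ledge. The two fingers are flat on the tray's +y face, row ~300, and the fence is on the right. About 19 mm remain, so I'll approach slowly.

```bash
cat > chk.py <<'E'
from h import *
where()
im,d=robot.capture("top");S=st(cloud("top",d))
for x in (-60,-45):
    for y in (-40,40):
        k=(abs(S[...,0]-x)<8)&(abs(S[...,1]-y)<8)&(S[...,2]>30);print(x,y,round(float(np.nanmedian(S[...,2][k])),1),end="; ")
E
python3 -m handwheel '-0.5 0.02 0 0 0 0 8.5;-0.4 0.02 0 0 0 0 8.5;-0.3 0.02 0 0 0 0 8.5;-0.2 0 0 0 0 0 8.5';python3 chk.py; python3 -m handwheel '-0.15 0 0 0 0 0 8.5;-0.1 0 0 0 0 0 8.5';python3 chk.py
```

```text
t: 10.4
tcp_pos: [0.6024, 0.0377, 0.0712]
tool_rot: [-0.0, 0.746, 0.666, -0.0]
wrist_force: [-0.8, 3.6, 0.2]
width: 0.993
grasp_force: 1.5
st [np.float64(3.3), np.float64(82.3), np.float64(71.2)] tool y deg from ex 0.06 tilt [ 0. -0. -1.] [-0.8  3.6  0.2] [-0.39  0.75  0.35  1.79 -0.38  0.67  0.06]
-60 -40 97.3; -60 40 473.0; -45 -40 97.3; -45 40 475.9; t: 10.65
tcp_pos: [0.6022, 0.0353, 0.0712]
tool_rot: [-0.0, 0.746, 0.666, -0.0]
wrist_force: [0.8, 2.2, -0.7]
width: 0.999
grasp_force: 1.2
st [np.float64(3.3), np.float64(79.9), np.float64(71.2)] tool y deg from ex 0.07 tilt [ 0. -0. -1.] [ 0.8  2.2 -0.7] [-0.39  0.75  0.35  1.79 -0.38  0.67  0.06]
-60 -40 97.0; -60 40 481.2; -45 -40 98.4; -45 40 481.0;
```

```bash
python3 -m handwheel '-0.1 0 0 0 0 0 8.5;-0.1 0 0 0 0 0 8.5';python3 chk.py
```

```text
t: 10.9
tcp_pos: [0.6021, 0.0329, 0.0713]
tool_rot: [0.0, 0.746, 0.666, -0.0]
wrist_force: [0.1, -0.1, 0.4]
width: 0.994
grasp_force: 0.0
st [np.float64(3.5), np.float64(77.5), np.float64(71.3)] tool y deg from ex 0.05 tilt [-0.  0. -1.] [ 0.1 -0.1  0.4] [-0.39  0.75  0.35  1.79 -0.38  0.67  0.07]
-60 -40 86.1; -60 40 498.5; -45 -40 85.8; -45 40 482.5;
```

The tray's rim has dropped to ~86 mm and the contact force has gone. Retreating, and repositioning above the keeper to look.

```bash
python3 -m handwheel '1.5 0 0 0 0 0 8.5;0.5 0 -4.5 0 0 0 8.5;0 0 -4.5 0 0 0 8.5;0 0 -4.5 0 0 0 8.5;0 0 -4.5 0 0 0 8.5;-4 -1.2 0 0 0 0 8.5;-4 -1.2 0 0 0 0 8.5;-4 -1.2 0 0 0 0 8.5'; python3 -m handwheel '-4 -1.2 0 0 0 0 8.5;0 0 0 0 0 -8.5 8.5;0 0 0 0 0 -8.5 8.5;0 0 0 0 0 -8.5 8.5;0 0 0 0 0 -8.5 8.5;0 0 0 0 0 -8.5 8.5;0 0 0 0 0 -8.5 8.5;0 0 0 0 0 -8.5 8.5';python3 -m handwheel '0 0 0 0 0 -8.5 8.5;0 0 0 0 0 -8.5 8.5;0 0 0 0 0 -8.5 8.5;0 0 0 0 0 0 8.5;0 0 0 0 0 0 8.5';python3 - <<'E'
from h import *
where()
im,d=save("wrist","w5.png");W=cloud("wrist",d);S=st(W)
print(rect(W,.075,.1,[.59,-.03],.1))
for x in(-65,-30,30,60):
    for y in (-50,0,50):
        k=(abs(S[...,0]-x)<6)&(abs(S[...,1]-y)<6);print(x,y,np.round(np.nanmedian(S[...,2][k]),1),end="; ")
for t in("keeper_knob","keeper_pivot","upper_tray"):
    z={"upper_tray":.045,"keeper_knob":.122,"keeper_pivot":.089}[t]
    for r in robot.spot_point("wrist",t)[:2]: print(t,r["at"],round(r["confidence"],2),st(px2z("wrist",*r["at"],z)).round(1))
for z in(90,105,130):
    k=(S[...,2]>z)&(S[...,2]<z+14)&(S[...,1]<-68)&(S[...,1]>-180)&(abs(S[...,0])<120)
    if k.any():rng(S,k)
k=(S[...,2]>128)&(S[...,2]<150)&(S[...,1]<-68)&(S[...,0]<-40);print(cv2.minEnclosingCircle(S[k][:,:2].astype(np.float32)))
E
```

```text
t: 11.75
tcp_pos: [0.5546, -0.0622, 0.2516]
tool_rot: [0.0, 0.745, 0.667, 0.0]
wrist_force: [0.3, -1.2, 0.7]
width: 0.996
grasp_force: 0.0
t: 12.55
tcp_pos: [0.5389, -0.0997, 0.2514]
tool_rot: [0.0, 0.313, 0.95, 0.0]
wrist_force: [0.5, 0.6, -0.2]
width: 0.998
grasp_force: 0.0
t: 13.05
tcp_pos: [0.5388, -0.1002, 0.2513]
tool_rot: [0.0, 0.102, 0.995, 0.0]
wrist_force: [-0.1, 0.2, -0.1]
width: 0.997
grasp_force: 0.0
st [np.float64(-44.4), np.float64(-61.8), np.float64(251.3)] tool y deg from ex 84.8 tilt [-0.  0. -1.] [-0.1  0.2 -0.1] [-0.03  0.39  0.15  1.8  -0.07  0.95  1.51]
(((592.9647216796875, -56.21802520751953), (147.9689483642578, 160.52162170410156), 83.41051483154297), np.float64(0.08426343152217833), np.int64(15816))
-65 -50 338.1; -65 0 84.5; -65 50 84.6; -30 -50 84.7; -30 0 310.5; -30 50 84.3; 30 -50 84.9; 30 0 82.0; 30 50 84.4; 60 -50 84.7; 60 0 84.4; 60 50 nan; keeper_knob [221.2, 175.8] 0.72 [ -73.1 -113.9  122. ]
keeper_knob [447.1, 275.5] 0.51 [ 36.9  79.1 122. ]
upper_tray [339.3, 215.4] 0.6 [-5.2 -4.9 45. ]
upper_tray [54.6, 307.0] 0.56 [  81.2 -357.4   45. ]
1905 [[-81.7, -122.0, 91.4], [-28.9, -103.4, 96.8], [10.0, -83.4, 101.9]]
67 [[-80.7, -119.7, 105.4], [-76.8, -110.2, 112.4], [-67.0, -108.5, 118.9]]
423 [[-80.5, -125.1, 130.5], [-72.6, -116.3, 138.2], [-63.9, -108.5, 139.9]]
((-72.04190826416016, -117.21652221679688), 8.949525833129883)
  return np.nanmean(a, axis, out=out, keepdims=keepdims)
```

View pics/w5.png

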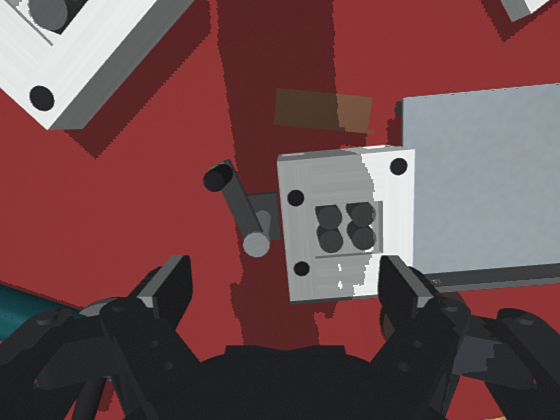

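The tray sits flush: its rim reads 84.3–84.9 mm at every spot measured. The knob top is at (215,177), station (-72,-117), with the bar at θ≈-0.31. I'll cage the knob.

```bash
python3 -m handwheel '1.1 -2.9 0 0 0 0 5;1.15 -2.87 0 0 0 0 5;0 0 0 0 0 -7.67 5;0 0 0 0 0 -7.67 5;0 0 0 0 0 -7.67 5;0 0 4 0 0 0 5;0 0 4 0 0 0 5;0 0 0 0 0 0 5';python3 -c "
from h import *
where()"
```

```text
t: 14.05
tcp_pos: [0.5029, -0.152, 0.1677]
tool_rot: [-0.003, -0.1, 0.995, 0.001]
wrist_force: [-0.3, -0.5, 0.8]
width: 0.59
grasp_force: 0.0
st [np.float64(-74.1), np.float64(-117.3), np.float64(167.7)] tool y deg from ex 108.0 tilt [ 0.006  0.002 -1.   ] [-0.3 -0.5  0.8] [ 0.13  0.47  0.06  1.93 -0.04  0.75  1.99]
```

```bash
python3 -m handwheel '-0.1 0 2.5 0 0 0 5;0 0 2.4 0 0 0 5;0 0 0 0 0 0 3.5;0 0 0 0 0 0 2.6;0 0 0 0 0 0 2.4;0 0 0 0 0 0 2.4' 20;python3 -c "
from h import *
where()"
python3 -m handwheel '-0.05 0.84 0 0 0 6.4 2.4;-0.05 0.84 0 0 0 6.4 2.4;-0.05 0.84 0 0 0 6.4 2.4;-0.05 0.84 0 0 0 6.4 2.4;-0.05 0.84 0 0 0 6.4 2.4;-0.05 0.84 0 0 0 6.4 2.4;0 0 0 0 0 0 2.4'
python3 - <<'E'
from h import *
where()
im,d=save("top","top3.png")
for r in robot.spot_point("top","keeper_knob")[:2]: print(r["at"],round(r["confidence"],2),st(px2z("top",*r["at"],.122)).round(1))
S=st(cloud("top",d));rng(S,(S[...,2]>80)&(S[...,2]<90)&(abs(S[...,0])<85)&(abs(S[...,1])<80))
E
```

```text
t: 14.65
tcp_pos: [0.5068, -0.1526, 0.1237]
tool_rot: [0.001, -0.101, 0.995, -0.0]
wrist_force: [-0.7, -0.3, 0.1]
width: 0.279
grasp_force: 0.0
st [np.float64(-70.2), np.float64(-117.5), np.float64(123.7)] tool y deg from ex 108.05 tilt [-0.002 -0.001 -1.   ] [-0.7 -0.3  0.1] [ 0.14  0.54  0.05  1.96 -0.05  0.65  2.  ]
t: 15.35
tcp_pos: [0.5136, -0.1022, 0.1229]
tool_rot: [0.0, 0.232, 0.973, 0.0]
wrist_force: [0.2, -0.3, -0.6]
width: 0.281
grasp_force: 0.0
st [np.float64(-69.2), np.float64(-66.6), np.float64(122.9)] tool y deg from ex 69.63 tilt [-0.001  0.001 -1.   ] [ 0.2 -0.3 -0.6] [-0.09  0.55  0.24  1.98 -0.21  0.64  1.38]
690 [[-76.3, -8.7, 80.3], [3.6, 35.5, 85.2], [78.1, 63.6, 89.7]]
```

```bash
python3 -m handwheel '-0.05 0.84 0 0 0 6.4 2.4;-0.05 0.84 0 0 0 6.4 2.4;-0.05 0.84 0 0 0 6.4 2.4;-0.05 0.84 0 0 0 6.4 2.4;-0.05 0.84 0 0 0 6.4 2.4;-0.05 0.84 0 0 0 6.4 2.4;-0.05 0.84 0 0 0 6.4 2.4;-0.05 0.84 0 0 0 6.4 2.4';python3 -c "
from h import *
where()"; python3 -m handwheel '-0.05 0.84 0 0 0 6.4 2.4;-0.05 0.84 0 0 0 6.4 2.4;0 0.4 0 0 0 3.2 2.4;0 0 0 0 0 0 2.4';python3 -c "
from h import *
where()"
```

```text
t: 16.25
tcp_pos: [0.5646, -0.0642, 0.1225]
tool_rot: [-0.0, 0.63, 0.776, 0.0]
wrist_force: [-1.2, 0.3, 0.0]
width: 0.282
grasp_force: 0.5
st [np.float64(-22.8), np.float64(-23.1), np.float64(122.5)] tool y deg from ex 18.35 tilt [ 0. -0. -1.] [-1.2  0.3  0. ] [-0.33  0.65  0.49  1.87 -0.44  0.73  0.62]
t: 16.65
tcp_pos: [0.5855, -0.0628, 0.1223]
tool_rot: [0.0, 0.731, 0.682, -0.0]
wrist_force: [-0.3, -0.5, 0.3]
width: 0.285
grasp_force: 0.0
st [np.float64(-2.2), np.float64(-19.4), np.float64(122.3)] tool y deg from ex 2.53 tilt [-0. -0. -1.] [-0.3 -0.5  0.3] [-0.37  0.7   0.57  1.82 -0.51  0.78  0.39]
```

Nudging straight along tool y until the stop resists.

```bash
python3 -m handwheel '0 0.3 0 0 0 0 2.4;0 0.2 0 0 0 0 2.4;0 0 0 0 0 0 2.4'; python3 -m handwheel '0 0.2 0 0 0 0 2.4;0 0 0 0 0 0 2.4'; python3 -c "
from h import *
where()"
```

```text
t: 16.95
tcp_pos: [0.5905, -0.0629, 0.1224]
tool_rot: [0.0, 0.731, 0.682, 0.0]
wrist_force: [-0.3, -0.3, -0.0]
width: 0.279
grasp_force: 0.0
t: 17.15
tcp_pos: [0.5917, -0.0628, 0.1222]
tool_rot: [-0.001, 0.731, 0.682, -0.0]
wrist_force: [-5.1, 0.0, 3.5]
width: 0.282
grasp_force: 2.9
st [np.float64(4.0), np.float64(-18.7), np.float64(122.2)] tool y deg from ex 2.48 tilt [ 0.    -0.002 -1.   ] [-5.1  0.   3.5] [-0.37  0.71  0.57  1.8  -0.51  0.79  0.39]
```

```bash
python3 -m handwheel '0 0.2 0 0 0 0 2.4;0 0 0 0 0 0 2.4'; python3 -m handwheel '0 -0.6 0 0 0 0 4;0 0 0 0 0 0 5;0 0 0 0 0 0 5;0 0 -3 0 0 0 5;0 0 -4 0 0 0 5;0 0 -4 0 0 0 5;4 0 -2 0 0 0 5;4 0 0 0 0 0 5';python3 -m handwheel '4 0 0 0 0 0 5;4 0 0 0 0 0 5;0 0 0 0 0 0 5'
python3 - <<'E'
from h import *
where()
im,d=save("top","top4.png");W=cloud("top",d);S=st(W)
rng(S,(S[...,2]>92)&(S[...,2]<150)&(abs(S[...,0])<60)&(abs(S[...,1]+50)<60))
for x in(-60,-30,30,60):
    for y in (-50,50):
        k=(abs(S[...,0]-x)<6)&(abs(S[...,1]-y)<6);print(x,y,np.round(np.nanmedian(S[...,2][k]),1),end="; ")
cv2.imwrite("pics/top4c.png",cv2.resize(im[130:260,180:360,::-1],None,fx=4,fy=4,interpolation=2))
E
```

```text
t: 17.35
tcp_pos: [0.592, -0.0628, 0.122]
tool_rot: [-0.002, 0.731, 0.682, -0.001]
wrist_force: [-17.3, 2.7, 11.9]
width: 0.282
grasp_force: 8.8
t: 18.15
tcp_pos: [0.5954, 0.0174, 0.2556]
tool_rot: [0.002, 0.732, 0.681, 0.002]
wrist_force: [0.7, -0.1, -0.4]
width: 0.586
grasp_force: 0.0
t: 18.45
tcp_pos: [0.5997, 0.1035, 0.2517]
tool_rot: [-0.001, 0.729, 0.685, 0.001]
wrist_force: [-0.3, -0.6, -0.8]
width: 0.583
grasp_force: 0.0
st [np.float64(-6.8), np.float64(147.5), np.float64(251.7)] tool y deg from ex 2.89 tilt [ 0.002 -0.    -1.   ] [-0.3 -0.6 -0.8] [-0.71  0.57  0.68  1.66 -0.4   1.05  0.03]
196 [[-37.0, -104.2, 92.3], [-2.2, -54.3, 99.4], [41.5, -7.6, 141.4]]
-60 -50 83.5; -60 50 85.0; -30 -50 85.4; -30 50 86.1; 30 -50 85.9; 30 50 84.9; 60 -50 84.5; 60 50 86.2;
```

View pics/top4c.png

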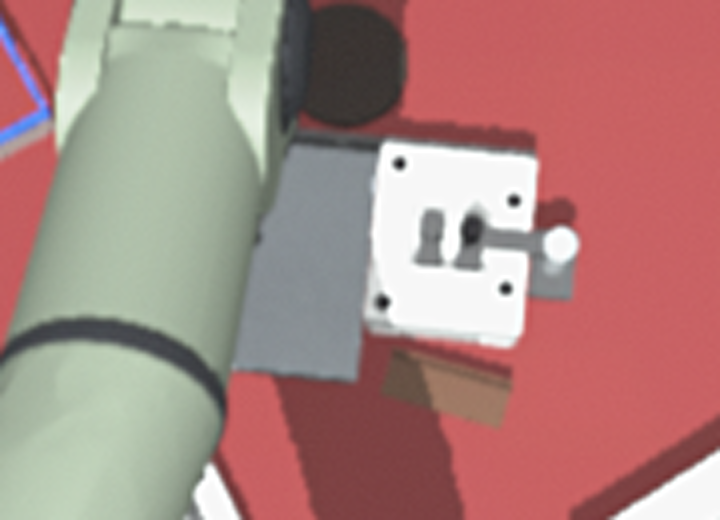

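The upper tray sits flush on the lower tray, with its rim near 85 mm all round. The keeper bar runs along +y over it, from the post at (560,245) to the knob at (472,228). The offcut and discs haven't moved, and the robot is clear of everything.

```bash
python3 -c "
from workcell import robot
print(robot.job_done())"
```

```text
the job is handed in; nothing more can be done
None
```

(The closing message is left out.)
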